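Ease the spring lever of an actuator demo stand back to half load

TASK

The demo is over: take the spring-loaded lever of the loading stand out of its full-load slot (the one farthest from the robot) and ease it back by the ball knob into the middle notch, the half-load setting. Keep hold of it until it is in the notch, so that its spring never runs or snaps it back by itself, do not let it run past towards the low-load slot nearest the robot, and leave it sitting fully in the notch with your hand off. Leave the things standing around the stand where they are.

Things in the scene. Friction and masses are not known exactly. Their poses are not given: they have to be found in the camera images.
- stand: Fixed loading stand: grey box on a 290 x 160 mm foot plate, origin under its centre on the table; x axis along the lever's swing (away from the robot at yaw 0), y left, z up. Its 260 x 140 mm slotted top plate has its top at z = 128 mm and the lever comes up through it. An actuator sticks out of the +x end to x = 237 mm, z = 50 mm.
- lane (a point): Point on top of the stand's plate at stand x = y = 0, z = 128 mm, axes as the stand. The lever travels in a lane along x when leaned to -y; on the lane's +y side open the full-load slot (x = 48 to 102 mm), the middle notch and the low-load slot (x = -102 to -48 mm), with solid rough teeth between, faces at y = -6 mm; a lever let go on a tooth sticks there.
- catch_zone (a point): Point at stand x = y = 0, z = 134 mm, the middle of the range of the steel catch plate (67 mm long, 6 mm thick, top here) screwed on the plate. It holds the middle notch: 17 mm wide in x for the 12 mm lever. The plate may be screwed up to 14 mm either way along x, so the notch centre is at x = -14 to +14 mm; this is not reported and must be felt or seen.
- pivot (a point): The lever's pivot inside the stand, 25 mm above the table, at x = y = 0 of the stand; its axes are those of the stand.
- ball (a point): Centre of the black ball knob (the grip), 40 mm diameter, on top of the 12 mm round steel lever, 215 mm from the pivot. Swing q and lean t put it at pivot + (215 cos t sin q, -215 sin t, 215 cos t cos q) mm in the stand's frame.
- swing (a joint): Lever swing about the stand's y axis, rad: 0 upright, positive leaning to +x (more load), range -0.72 to 0.72. A spring pulls it to lower values, 0.5 Nm upright, 0.7 Nm at 0.5 (2 to 4 N at the ball). At rest it reads about 0.5 in the full-load slot, -0.17 to 0.17 in the middle notch (depends on the catch plate), below -0.45 in the low-load slot.
- lean (a joint): Lever's sideways lean, rad: 0 fully home in a slot or notch, growing as the ball is pushed to the stand's -y, at most 0.27. A spring pulls it to 0, 1.0 Nm at 0, 1.3 Nm at 0.2 (4 to 6 N at the ball). Above 0.12 the lever is clear of the teeth and free to swing; resting on a tooth's face it reads 0.08 to 0.12 (the less, the harder it is pressed).
- weight: Bystander: polished steel weight with a knob, 68 mm in diameter, 120 mm tall, loose, standing beside the stand on its +y side; origin under its centre.
- block: Bystander: clear acrylic block, 100 x 60 x 45 mm, loose, beside the stand on its -y side; origin under its centre.
- sample: Bystander: aluminium sample actuator, 120 x 45 x 30 mm with a steel nose on its +x end (30 mm long), loose, lying beside the stand on its -y side, nearer the robot than the block; origin under its centre.

How it is judged:
By the outcome, as a careful person would: the job done as asked, in the order asked, and still so for the second after the job is handed in, with the robot touching nothing.
It also fails if it takes over 72 s, if anything falls off the work surface, if the arm or the gripper's body presses on something with over 40 N, if the wrist force passes 120 N, or if a joint passes its speed limit or range.

ROBOT

A 6-joint arm with a two-finger parallel gripper is mounted at the origin on the work surface. World frame = base frame: x ahead of the robot, y to its left, z up, the work surface at z = 0. Lengths are in m, angles in rad, forces in N, time in s.
With the tool pointing down it reaches from about 0.325 to 0.775 m from the base axis. Payload 9.3 kg.
Tool frame: the origin (TCP) lies midway between the tips of the shut fingers; the grasp point (between the pads) lies 19 mm behind it (bot.grip_point_offset is the z of the grasp point in the tool frame, in m); z points along the fingers, y is the line along which they close (so a half turn about z gives the same grasp; the last joint's range is limited). The gripper opens to 85 mm and grips with 20 to 120 N. Pads are 22 mm wide; open, the fingers measure 114 mm over their backs; the gripper's body (76 mm by 85 mm) begins 54 mm behind the grasp point. The pads swing forward as they close: fully open they stand 13 mm farther back than shut.
Start: joints at [-1.262, 0.259, 0.021, 1.334, 0, 1.418], TCP at [0.245, -0.492, 0.231] pointing down, gripper open.
Joint ranges: [-3.04, 3.04], [-0.91, 1.82], [-1.04, 1.36], [-1.92, 1.95], [-1.52, 1.45], [-3.14, 3.14]. Speed limits (rad/s): [2.22, 2.22, 2.79, 3.14, 3.14, 3.14].

INTERFACE

Orientations are given as [roll, pitch, yaw] about the fixed x, y, z axes, in that order (R = Rz(yaw) Ry(pitch) Rx(roll)).
In Python, from station import bot gives the robot as it stands.
- The arm moves only by the shell command python3 -m crank 'ROWS' [FORCE]. ROWS is JSON, a list of rows, each a list of 3 entries, a list of its own where there are three numbers: the opening, from 0 (shut) to 1 (fully open), then the shift along the tool's x, y, z in units of 25 mm (1.0 is 25 mm), then the turn about the tool's z in units of 45 degrees (1.0 is 45 degrees). In form: [[gripper, [x, y, z], turn], ...]. A call has exactly 5 rows; each row shifts and turns the commanded pose from where the row before left it, along the tool's axes as they then stand; what a row does not reach is not made up. A row lasts 1/12 s, in which the tool goes at most 41.7 mm and 7.16 degrees, less where a joint would pass 70% of its speed; a pose out of reach is approached as far as the arm can. A call with a number of a shift or a turn outside -1 to 1 is refused whole. A call with a gripper value outside its range is refused whole. The fingers move at their own pace and stop on an object; FORCE is the grip in N (left out, the last holds). Time passes only in rows, so rows that do not move let the fingers close, or fill a call up. It gives the time, the measured TCP pose, the force, the opening and the grip force at its end, in the units of the state.
- bot.get_state(): the state, without advancing time (a new reading comes with each control period).
- bot.camera(name): name is "side" or "top" or "wrist"; returns a dict with "image" (480x640x3 uint8, red, green, blue), "intrinsics" (3x3 intrinsics, pixels), "view" (4x4, takes a point from world to camera coordinates); the wrist camera has in their place "mount" (4x4, takes a point from camera to tool coordinates, whose origin is the TCP and whose axes are the flange's). Camera axes: x right, y down, z forward; pixel columns grow to the right and rows downward; lengths in m; the calibration is good to about 2 mm. A picture is of the moment at which its call begins: read the wrist's pose just before it. There is no depth.
- bot.hand_in(): hands the job in; it is judged then, once.
Trained networks look in a picture, given as the dict that the camera call returned (one of the last four; its "shot" number tells which), for a name from the list of things; names that differ only in an ending like _2 or _b are one class to them, and where a whole thing is asked for, a point or a joint stands for the part that bears it (a point fixed in the world has none). Each returns a list of dicts, best first, with "score" (0 to 1); they miss things now and then, are a little off and sometimes report something else, mostly with a low value. They report only what shows in the picture. A call takes as long as a camera call.
- bot.cut_out(picture, label): "mask" (480x640 bool, what is visible of it) and "bbox" ([left, top, width, height] in pixels, round what is visible of it).
The state is a dict: "time": time; "qpos": joint angles; "dq": joint speeds; "effort": joint torques, N m; "position": TCP position; "ee_rot": TCP orientation; "contact_force": force on the tool from outside, world axes, zero at the start; "wrist_torque": the same for the moment, N m; "finger_gap": opening from 0.0 (shut) to 1.0 (fully open); "grip_force": force on a finger pad.
Only numpy, scipy, OpenCV 4.12 (cv2) and the standard library are available. Lean on these libraries where they do the work, as an engineer would, in place of code of your own. Each camera call takes 0.05 s, during which the arm holds its last target. There are 200 camera calls.

## Working session

There is one attempt and no reset: what is moved stays moved. The work goes in short steps, Python scripts to look and compute and a shell command to move; the robot and the scene stay as the last step left them, time stands still between calls to the robot, and variables do not carry over. Pictures are saved under pics/ and viewed, at most 10 in all, crops included, and the job is handed in when it is done.

```bash
mkdir -p pics; python3 - <<'E'
from station import bot
import cv2,numpy as np
print(bot.get_state(), bot.grip_point_offset)
for n in ("side","top"):
    p=bot.camera(n); cv2.imwrite(f"pics/{n}0.png",p["image"][:,:,::-1])
    print(n,p["intrinsics"],p["view"])
    for l in ("stand","ball","weight","block","sample"):
        for d in bot.cut_out(p,l)[:2]:
            ys,xs=np.nonzero(d["mask"]); print(l,round(d["score"],2),d["bbox"],xs.mean().round(1),ys.mean().round(1),len(xs))
E
```

```text
{'time': 0.0, 'qpos': array([-1.26160397e+00,  2.59191151e-01,  2.07604934e-02,  1.33370723e+00,
        5.64945020e-06,  1.41819245e+00]), 'dq': array([ 0.00011977, -0.00028545,  0.00139955,  0.00123777, -0.00023169,
       -0.00182469]), 'effort': array([-7.20997832e-04, -5.55644238e+01,  3.44527102e+01,  1.40151210e-02,
       -2.62710438e-05,  2.29899376e-05]), 'position': array([ 0.24496437, -0.49211841,  0.23066624]), 'ee_rot': array([-3.14026754e+00, -2.09517758e-04,  4.61796086e-01]), 'contact_force': array([ 0.36459694,  0.55681977, -0.50586094]), 'wrist_torque': array([-0.00110512,  0.02396541, -0.00706259]), 'grip_force': 0.0, 'finger_gap': 0.9955475956399824} -0.0187
side [[536.16835209   0.         316.93541906]
 [  0.         536.16835209 247.95857895]
 [  0.           0.           1.        ]] [[-0.71893968 -0.695069    0.00219711  0.42653996]
 [-0.49839833  0.51330632 -0.69865279  0.3411483 ]
 [ 0.48448411 -0.50338425 -0.71545751  0.97958905]
 [ 0.          0.          0.          1.        ]]
stand 0.89 [294.0, 164.4, 131.4, 157.6] 357.9 251.1 10297
ball 0.74 [294.6,
[... 170 characters left out ...]
1.1, 45.1, 37.4] 387.8 206.7 922
block 0.36 [292.9, 164.2, 134.3, 157.4] 358.1 251.2 10305
top [[588.73824667   0.         320.73968038]
 [  0.         588.73824667 233.06304254]
 [  0.           0.           1.        ]] [[-0.02896532 -0.99952428  0.0105932   0.06869982]
 [-0.9976409   0.02824763 -0.06256766  0.52974581]
 [ 0.06223866 -0.0123805  -0.99798451  1.38303222]
 [ 0.          0.          0.          1.        ]]
stand 0.78 [327.4, 132.9, 83.4, 167.1] 372.2 229.4 8798
ball 0.9 [370.8, 167.4, 22.1, 42.3] 382.0 185.2 460
weight 0.73 [287.6, 230.6, 31.4, 28.3] 301.3 243.8 723
block 0.92 [432.8, 184.9, 33.7, 41.5] 449.5 204.6 1237
sample 0.82 [421.9, 242.2, 32.4, 60.5] 438.8 274.7 1044
```

```bash
python3 - <<'E'
import cv2
t=cv2.imread("pics/top0.png")[110:330,250:500]; cv2.imwrite("pics/tc.png",cv2.resize(t,(680,598),interpolation=2))
t=cv2.imread("pics/side0.png")[140:340,270:450]; cv2.imwrite("pics/sc.png",cv2.resize(t,(540,600),interpolation=2))
E
```

```text
(no output)
```

View pics/tc.png

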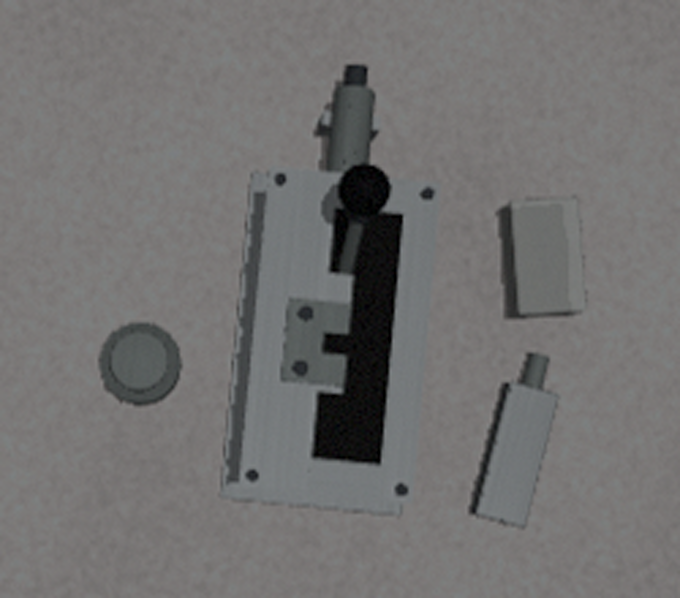

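View pics/sc.png

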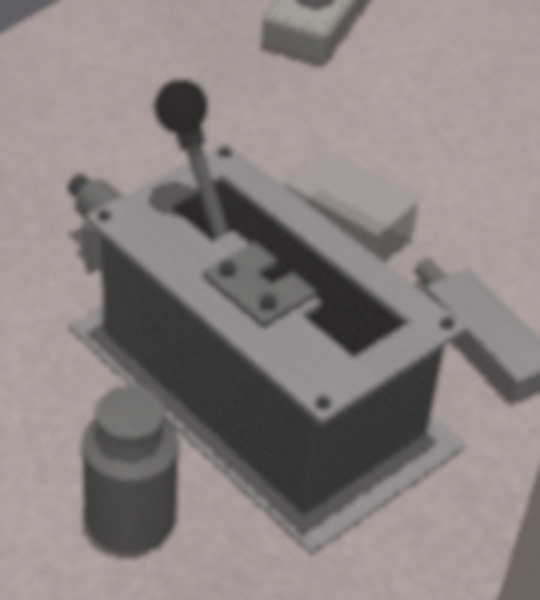

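The top crop shows the ball at (364,190), plate screws at (280,180), (427,193), (252,475), (401,490), and the notch in the catch plate at about (336,343). The side crop shows the ball at (181,106). All of these are crop pixels.

```bash
cat > h.py <<'E'
from station import bot
import numpy as np
from scipy.optimize import least_squares
def ray(p,uv,z):
    K,V=p["intrinsics"],p["view"]; R,t=V[:3,:3],V[:3,3]
    c=-R.T@t; d=R.T@np.linalg.solve(K,[*uv,1]); return c+d*(z-c[2])/d[2]
def proj(p,X):
    c=p["view"]@[*X,1]; q=p["intrinsics"]@c[:3]; return q[:2]/q[2]
E
python3 - <<'E'
from h import *
import cv2
P={n:bot.camera(n) for n in("top","side")}
tc=lambda a:np.array([250,110])+np.array(a)/2.72
sc=lambda a:np.array([270,140])+np.array(a)/3.0
p=P["top"]; s=P["side"]
S=np.array([ray(p,tc(a),.128) for a in [(280,180),(427,193),(252,475),(401,490)]]); print(S)
S2=np.array([ray(s,sc(a),.128) for a in [(104,216),(225,152),(323,403),(447,323)]]);print(S2)
for Q in(S,S2):
    c=Q.mean(0);d=Q[:2].mean(0)-Q[2:].mean(0);yaw=np.arctan2(d[1],d[0]);print("centre",c,"yaw",yaw,np.hypot(*d[:2]))
    ex=np.array([np.cos(yaw),np.sin(yaw),0]);ey=np.array([-ex[1],ex[0],0])
    for nm,pp,uvs,z in [("notch",p,tc((337,343)),.134),("catchfar",p,tc((318,300)),.134),("catchnear",p,tc((315,385)),.134),("notchside",s,sc((275,272)),.134)]:
        X=ray(pp,uvs,z)-c;print(nm,X@ex,X@ey)
def f(X):return np.r_[proj(p,X)-tc((364,190)),proj(s,X)-sc((181,106))]
r=least_squares(f,[.6,-.1,.21]);print("ball",r.x,r.fun); X=r.x-c; print("ball stand", X@ex,X@ey)
E
```

```text
[[ 0.64792383 -0.0195989   0.128     ]
 [ 0.63407207 -0.13829845  0.128     ]
 [ 0.41082023  0.01050434  0.128     ]
 [ 0.39538074 -0.10833747  0.128     ]]
[[ 0.64961816 -0.01796471  0.128     ]
 [ 0.63456302 -0.13752294  0.128     ]
 [ 0.4112685   0.01252362  0.128     ]
 [ 0.39652725 -0.10658255  0.128     ]]
centre [ 0.52204922 -0.06393262  0.128     ] yaw -0.12557546904743014 0.23978559592039356
notch -0.008165519615170444 0.002366342778445763
catchfar 0.024748297431320867 0.020681748811861345
catchnear -0.043355608839310625 0.016829266982954137
notchside -0.009321683361562954 0.006322817860480229
centre [ 0.52299423 -0.06238664  0.128     ] yaw -0.12823988911429446 0.24016481994332892
notch -0.00891133821577961 0.0006904409973314369
catchfar 0.023953562123348492 0.019093478149876535
catchnear -0.04413983779029059 0.015059552795803201
notchside -0.010078039557423488 0.0046438215333585945
ball [ 0.62586096 -0.07641722  0.21230018] [-0.27452721 -0.30385608  0.43305638  0.03048596]
ball stand 0.10381639433835672 -0.0007598718075756557
```

Stand pose: centre (0.5225, -0.063), yaw about -0.127. The ball is at (0.626, -0.076, 0.212), which matches q = 0.5, and the notch is at stand x ≈ -9 mm. I'll turn the tool first, gripping along stand y with the half-turn yaw so joint 6 stays in range, and raise it.

```bash
R='[1,[0,0,-0.14],-0.155]'; 
python3 -m crank '[[1,[0,0,-0.14],-0.155],[1,[0,0,-0.14],-0.155],[1,[0,0,-0.14],-0.155],[1,[0,0,-0.14],-0.155],[1,[0,0,-0.14],-0.155]]' 60
python3 -m crank '[[1,[0,0,-0.14],-0.155],[1,[0,0,-0.14],-0.155],[1,[0,0,-0.14],-0.155],[1,[0,0,-0.14],-0.155],[1,[0,0,-0.14],-0.155]]'
python3 -m crank '[[1,[0,0,-0.14],-0.155],[1,[0,0,-0.14],-0.155],[1,[0,0,-0.14],-0.155],[1,[0,0,-0.14],-0.155],[1,[0,0,-0.14],-0.155]]'
python3 -m crank '[[1,[0,0,-0.14],-0.155],[1,[0,0,-0.14],-0.155],[1,[0,0,-0.14],-0.155],[1,[0,0,-0.14],-0.155],[1,[0,0,-0.14],-0.155]]'
python3 -m crank '[[1,[0,0,0],-0.15],[1,[0,0,0],0],[1,[0,0,0],0],[1,[0,0,0],0],[1,[0,0,0],0]]'
```

```text
time: 1.12
position: [0.245, -0.4924, 0.249]
ee_rot: [3.142, 0.0, 1.076]
contact_force: [-0.0, -0.6, -0.5]
finger_gap: 0.998
grip_force: 0.0
time: 1.53
position: [0.245, -0.4924, 0.2665]
ee_rot: [-3.142, 0.0, 1.685]
contact_force: [-0.1, 0.6, 0.5]
finger_gap: 0.998
grip_force: 0.0
time: 1.95
position: [0.2451, -0.4924, 0.284]
ee_rot: [3.142, -0.0, 2.294]
contact_force: [-0.3, 0.3, 0.1]
finger_gap: 1.001
grip_force: 0.0
time: 2.37
position: [0.2451, -0.4924, 0.3015]
ee_rot: [-3.142, -0.0, 2.903]
contact_force: [-0.7, -0.6, -0.4]
finger_gap: 1.003
grip_force: 0.0
time: 2.78
position: [0.245, -0.4923, 0.3012]
ee_rot: [3.141, -0.0, 3.012]
contact_force: [-0.8, -0.1, -0.3]
finger_gap: 0.999
grip_force: 0.0
```

```bash
python3 -m crank '[[1,[-0.65,0.92,0],0],[1,[-0.65,0.92,0],0],[1,[-0.65,0.92,0],0],[1,[-0.65,0.92,0],0],[1,[-0.65,0.92,0],0]]' >/dev/null
python3 -m crank '[[1,[-0.65,0.92,0],0],[1,[-0.65,0.92,0],0],[1,[-0.65,0.92,0],0],[1,[-0.65,0.92,0],0],[1,[-0.65,0.92,0],0]]'
python3 -m crank '[[1,[-0.65,0.92,0],0],[1,[-0.65,0.92,0],0],[1,[-0.65,0.92,0],0],[1,[-0.65,0.92,0],0],[1,[-0.65,0.92,0],0]]' >/dev/null
python3 -m crank '[[1,[-0.65,0.92,0],0],[1,[-0.65,0.92,0],0],[1,[-0.65,0.92,0],0],[1,[-0.65,0.92,0],0],[1,[-0.65,0.92,0],0]]'
python3 -m crank '[[1,[0,0,0],0],[1,[0,0,0],0],[1,[0,0,0],0],[1,[0,0,0],0],[1,[0,0,0],0]]'
python3 - <<'E'
from h import *
import cv2
from scipy.spatial.transform import Rotation as Ro
s=bot.get_state(); p=bot.camera("wrist"); cv2.imwrite("pics/w1.png",p["image"][:,:,::-1])
R=Ro.from_euler("xyz",s["ee_rot"]).as_matrix(); T=np.eye(4);T[:3,:3]=R;T[:3,3]=s["position"]
p["view"]=np.linalg.inv(T@p["mount"]); print(s["position"],s["ee_rot"],s["qpos"])
for d in bot.cut_out(p,"ball")[:2]:print(d["bbox"],d["score"])
print(proj(p,[.6259,-.0764,.2123]), ray(p,proj(p,[.6259,-.0764,.2123]),.2123)); np.savez("w1.npz",K=p["intrinsics"],V=p["view"])
E
```

```text
time: 3.62
position: [0.4362, -0.2837, 0.3013]
ee_rot: [-3.141, 0.0, 3.012]
contact_force: [0.6, -1.0, 0.6]
finger_gap: 1.002
grip_force: 0.0
time: 4.45
position: [0.6266, -0.0761, 0.3012]
ee_rot: [-3.142, -0.0, 3.012]
contact_force: [-0.4, 0.2, 0.1]
finger_gap: 1.001
grip_force: 0.0
time: 4.87
position: [0.6253, -0.0782, 0.3016]
ee_rot: [-3.141, 0.0, 3.013]
contact_force: [0.2, 0.5, 0.7]
finger_gap: 1.0
grip_force: 0.0
[ 0.6252765  -0.07818709  0.30159965] [-3.14146692e+00  2.48904612e-04  3.01270644e+00] [-2.57414530e-01  3.97553541e-01  4.02807032e-01  1.57578685e+00
 -9.27970259e-05 -1.28528308e-01]
[298.0, 142.0, 65.6, 140.2] 0.66
[328.75580973 249.45189185] [ 0.6259 -0.0764  0.2123]
```

View pics/w1.png

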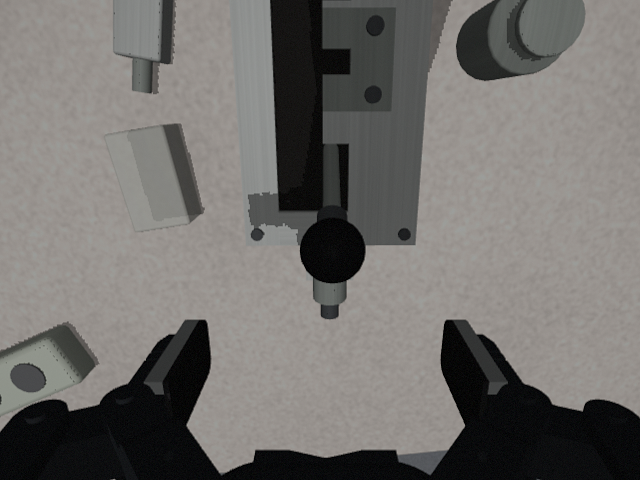

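The wrist view shows the ball at (332,250), against (329,249) predicted. The notch spans rows 49–74 at column ~336, and the catch plate spans rows 8–111.

```bash
python3 - <<'E'
from h import *
z=np.load("w1.npz");p=dict(intrinsics=z["K"],view=z["V"])
print(ray(p,(332,250),.2123))
y=-.127;ex=np.array([np.cos(y),np.sin(y),0]);ey=np.array([-ex[1],ex[0],0]);c=np.array([.5225,-.063,0])
for uv,zz in [((335,49),.134),((335,74),.134),((360,8),.134),((360,111),.134),((257,234.5),.128),((404,234.5),.128)]:
    X=ray(p,uv,zz)-c;print(uv,X@ex,X@ey)
E
```

```text
[ 0.62650305 -0.07448729  0.2123    ]
(335, 49) -0.016076654398516375 0.0045828354821053656
(335, 74) 5.302692268378637e-05 0.004687459627746117
(360, 8) -0.04129782336793988 0.021342667196408215
(360, 111) 0.025051848945625222 0.023076028908207098
(257, 234.5) 0.12124835139679684 -0.05825663260123751
(404, 234.5) 0.12137703057052868 0.06210172268226681
```

```bash
python3 -m crank '[[1,[0,0.11,0.9],0],[1,[0,0,0.9],0],[1,[0,0,0.9],0],[1,[0,0,0.9],0],[1,[0,0,0.86],0]]'
python3 -m crank '[[0.8,[0,0,0],0],[0.65,[0,0,0],0],[0.5,[0,0,0],0],[0.4,[0,0,0],0],[0.3,[0,0,0],0]]' 60
python3 -m crank '[[0.2,[0,0,0],0],[0.2,[0,0,0],0],[0.2,[0,0,0],0],[0.2,[0,0,0],0],[0.2,[0,0,0],0]]'
```

```text
time: 5.38
position: [0.6257, -0.0751, 0.189]
ee_rot: [-3.142, 0.0, 3.013]
contact_force: [0.9, 0.1, -0.1]
finger_gap: 0.999
grip_force: 0.0
time: 5.8
position: [0.6271, -0.0749, 0.1918]
ee_rot: [-3.141, 0.004, 3.014]
contact_force: [1.5, -0.7, 6.0]
finger_gap: 0.441
grip_force: 59.5
time: 6.22
position: [0.6273, -0.0748, 0.1917]
ee_rot: [-3.141, 0.004, 3.014]
contact_force: [2.1, -0.6, 6.4]
finger_gap: 0.442
grip_force: 59.5
```

```bash
python3 -m crank '[[0.2,[0,-0.16,0],0],[0.2,[0,-0.16,0.01],0],[0.2,[0,-0.16,0.01],0],[0.2,[0.01,-0.16,0.01],0],[0.2,[0.01,-0.16,0.01],0]]'
python3 -m crank '[[0.2,[0.01,-0.16,0.015],0],[0.2,[0.01,-0.16,0.015],0],[0.2,[0.01,-0.16,0.02],0],[0.2,[0.01,-0.16,0.02],0],[0.2,[0.01,-0.16,0.02],0]]'
python3 - <<'E'
from h import *
import cv2
s=bot.get_state();print(s["position"])
p=bot.camera("side");i=p["image"][140:340,270:450,::-1];cv2.imwrite("pics/s2.png",cv2.resize(i,(540,600),interpolation=2))
p=bot.camera("wrist");cv2.imwrite("pics/w2.png",p["image"][:,:,::-1])
E
```

```text
time: 6.63
position: [0.6243, -0.0932, 0.1909]
ee_rot: [3.139, 0.004, 3.016]
contact_force: [2.6, 5.5, 7.8]
finger_gap: 0.438
grip_force: 61.7
time: 7.05
position: [0.6203, -0.1128, 0.1884]
ee_rot: [3.139, 0.004, 3.016]
contact_force: [2.1, 8.4, 8.5]
finger_gap: 0.437
grip_force: 62.3
[ 0.62027755 -0.11278391  0.18841784]
```

View pics/w2.png

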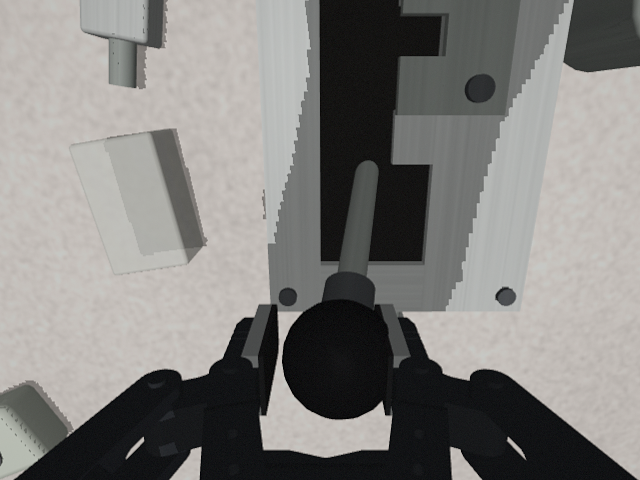

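The wrist view shows the ball held between the pads at (340,358). The lever enters at (367,165), in the lane and clear of the tooth edge at column 393. I'll swing it back along the arc.

```bash
python3 -m crank '[[0.2,[0.225,0,-0.11],0],[0.2,[0.225,0,-0.11],0],[0.2,[0.225,0,-0.1],0],[0.2,[0.225,0,-0.1],0],[0.2,[0.225,0,-0.09],0]]'
python3 -m crank '[[0.2,[0.237,0,-0.08],0],[0.2,[0.237,0,-0.07],0],[0.2,[0.237,0,-0.07],0],[0.2,[0.237,0,-0.06],0],[0.2,[0.237,0,-0.06],0]]'
python3 -m crank '[[0.2,[0.245,0,-0.05],0],[0.2,[0.245,0,-0.04],0],[0.2,[0.245,0,-0.03],0],[0.2,[0.245,0,-0.03],0],[0.2,[0.245,0,-0.02],0]]'
```

```text
time: 7.57
position: [0.5921, -0.1097, 0.2011]
ee_rot: [3.14, 0.003, 3.015]
contact_force: [1.4, 5.3, 5.5]
finger_gap: 0.439
grip_force: 62.4
time: 7.98
position: [0.5621, -0.1062, 0.2089]
ee_rot: [3.141, 0.002, 3.015]
contact_force: [0.3, 4.2, 4.5]
finger_gap: 0.438
grip_force: 63.2
time: 8.4
position: [0.5311, -0.1026, 0.2123]
ee_rot: [3.141, 0.0, 3.014]
contact_force: [-0.7, 4.9, 4.1]
finger_gap: 0.441
grip_force: 64.4
```

```bash
python3 -m crank '[[0.2,[0.25,0,-0.01],0],[0.2,[0.25,0,0],0],[0.2,[0.25,0,0],0],[0.2,[0.25,0,0.01],0],[0.2,[0.22,0,0.01],0]]'
python3 -m crank '[[0.2,[0,0,0],0],[0.2,[0,0,0],0],[0.2,[0,0,0],0],[0.2,[0,0,0],0],[0.2,[0,0,0],0]]'
python3 - <<'E'
from h import *
import cv2
s=bot.get_state();d=s["position"][:2]-[.5225,-.063];c,n=np.cos(-.127),np.sin(-.127);print(d@[c,n],d@[-n,c],s["position"])
p=bot.camera("wrist");cv2.imwrite("pics/w3.png",p["image"][:,:,::-1])
E
```

```text
time: 8.82
position: [0.5004, -0.0986, 0.2114]
ee_rot: [3.141, -0.001, 3.014]
contact_force: [-0.5, 4.9, 0.6]
finger_gap: 0.44
grip_force: 65.0
time: 9.23
position: [0.5007, -0.0987, 0.2114]
ee_rot: [3.141, -0.001, 3.014]
contact_force: [-0.3, 5.1, 2.2]
finger_gap: 0.44
grip_force: 65.2
-0.01705937357346137 -0.038179175516538495 [ 0.50074229 -0.09871097  0.21142361]
```

View pics/w3.png

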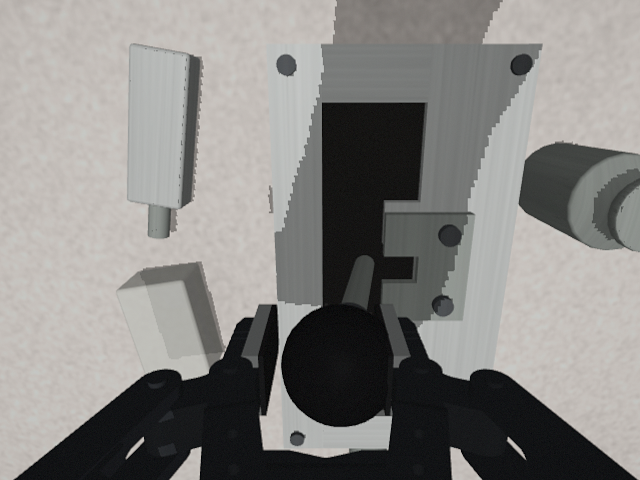

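The wrist view shows the lever in the lane with its foot at about (362,260). The notch opening spans rows 257–282, the ball is at (340,366), and the lever is to the left of the tooth.

```bash
python3 - <<'E'
from h import *
from scipy.spatial.transform import Rotation as Ro
s=bot.get_state(); p=bot.camera("wrist")
T=np.eye(4);T[:3,:3]=Ro.from_euler("xyz",s["ee_rot"]).as_matrix();T[:3,3]=s["position"]
p["view"]=np.linalg.inv(T@p["mount"])
y=-.127;ex=np.array([np.cos(y),np.sin(y),0]);ey=np.array([-ex[1],ex[0],0]);c=np.array([.5225,-.063,0])
for n,uv,z in [("ball",(340,366),.236),("notch a",(395,257),.134),("notch b",(395,282),.134),("catch",(430,213),.134),("catch",(425,320.5),.134),("scr",(286,64),.128),("scr",(521,64),.128),("scr",(297,438),.128)]:
    X=ray(p,uv,z)-c;print(n,X@ex,X@ey)
for q in(-.07,-.085,-.1):
  a=c+[0,0,.025];d=lambda L:a+ex*L*.984*np.sin(q)-ey*L*.179+np.array([0,0,1])*L*.984*np.cos(q)
  print(q,proj(p,d(.215)),proj(p,d(.111)),proj(p,d(.09)))
E
```

```text
ball -0.014813587560269318 -0.033367679877746775
notch a -0.016357155241153415 0.0021105394988210242
notch b -0.0005316127571956307 0.0029820760986612334
catch -0.04266934078466227 0.02026409021303642
catch 0.02520058575214789 0.022794870241899905
scr -0.11988954247999668 -0.05858820476103072
scr -0.1199597017111291 0.062116911371641784
scr 0.12167256995561408 -0.05816085321626047
-0.07 [325.06783018 366.11314128] [356.76021149 270.86223393] [360.20271105 260.51586068]
-0.085 [325.07108086 357.76956549] [356.81419007 268.20043504] [360.24736698 258.5130831 ]
-0.1 [325.07436764 349.26316915] [356.86514529 265.51746936] [360.28948251 256.49681816]
```

Notch centre is at x ≈ -8.7 mm, so the ball should be at about -17 mm; it is at -15. I'll shift 2 mm and ease it into the notch.

```bash
python3 -m crank '[[0.2,[0.08,0,0],0],[0.2,[0,0.1,-0.02],0],[0.2,[0,0.1,-0.02],0],[0.2,[0,0.12,-0.02],0],[0.2,[0,0.12,-0.01],0]]'
python3 -m crank '[[0.2,[0,0.12,-0.01],0],[0.2,[0,0.12,-0.01],0],[0.2,[0,0.12,-0.01],0],[0.2,[0,0.12,-0.01],0],[0.2,[0,0.12,-0.01],0]]'
python3 -m crank '[[0.2,[0,0.12,-0.01],0],[0.2,[0,0.12,0],0],[0.2,[0,0.12,0],0],[0.2,[0,0.1,0],0],[0.2,[0,0,0],0]]'
python3 - <<'E'
from h import *
s=bot.get_state();d=s["position"][:2]-[.5225,-.063];c,n=np.cos(-.127),np.sin(-.127);print(d@[c,n],d@[-n,c],s["position"])
import cv2
p=bot.camera("wrist");cv2.imwrite("pics/w4.png",p["image"][:,:,::-1])
E
```

```text
time: 9.75
position: [0.5005, -0.0876, 0.2131]
ee_rot: [-3.141, -0.001, 3.014]
contact_force: [-1.2, 1.7, -0.4]
finger_gap: 0.439
grip_force: 65.0
time: 10.17
position: [0.5032, -0.0729, 0.2158]
ee_rot: [-3.141, 0.002, 3.014]
contact_force: [-2.2, 0.2, 7.2]
finger_gap: 0.442
grip_force: 64.0
time: 10.58
position: [0.5043, -0.062, 0.2155]
ee_rot: [-3.139, 0.001, 3.014]
contact_force: [-3.9, -2.5, 6.0]
finger_gap: 0.437
grip_force: 64.8
-0.018165610201247056 -0.0012762082116639345 [ 0.50431905 -0.06196509  0.21550488]
```

View pics/w4.png

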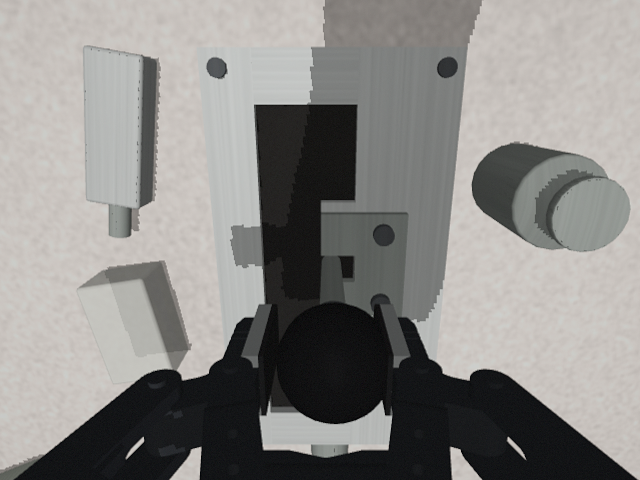

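The lever is inside the notch (columns 320–344, notch to 355). I'll nudge it the last 2 mm home, then check.

```bash
python3 -m crank '[[0.2,[0,0.06,0],0],[0.2,[0,0.06,0],0],[0.2,[0,0,0],0],[0.2,[0,0,0],0],[0.2,[0,0,0],0]]'
```

```text
time: 11.05
position: [0.505, -0.0588, 0.2162]
ee_rot: [-3.141, 0.002, 3.014]
contact_force: [-4.2, -1.6, 10.7]
finger_gap: 0.44
grip_force: 64.3
```

```bash
python3 -m crank '[[0.2,[0.04,0,-0.02],0],[0.2,[0.04,0,-0.02],0],[0.2,[0.04,0,0],0],[0.2,[0,0,0],0],[0.2,[0,0,0],0]]'
```

```text
time: 11.47
position: [0.5016, -0.0583, 0.216]
ee_rot: [-3.141, -0.0, 3.014]
contact_force: [-2.5, -1.3, 2.5]
finger_gap: 0.435
grip_force: 63.6
```

```bash
python3 -m crank '[[0.2,[0.04,0,0],0],[0.2,[0.04,0,0],0],[0.2,[0,0,0],0],[0.2,[0,0,0],0],[0.2,[0,0,0],0]]'
```

```text
time: 11.88
position: [0.4997, -0.058, 0.2159]
ee_rot: [-3.142, -0.0, 3.014]
contact_force: [0.1, -2.2, -1.8]
finger_gap: 0.44
grip_force: 63.3
```

It now rests on the notch's near wall with about zero force. Releasing and lifting straight up.

```bash
python3 -m crank '[[0.5,[0,0,0],0],[0.6,[0,0,0],0],[0.8,[0,0,0],0],[1,[0,0,0],0],[1,[0,0,0],0]]' 20
python3 -m crank '[[1,[0,0,0],0],[1,[0,0,0],0],[1,[0,0,-0.4],0],[1,[0,0,-0.8],0],[1,[0,0,-0.8],0]]'
python3 -m crank '[[1,[0,0,-0.9],0],[1,[0,0,-0.9],0],[1,[0,0,-0.5],0],[1,[0.6,0,0],0],[1,[0.6,0,0],0]]'
python3 -m crank '[[1,[0.8,0,0],0],[1,[0.8,0,0],0],[1,[0.8,0,0],0],[1,[0,0,0],0],[1,[0,0,0],0]]'
python3 - <<'E'
from h import *
import cv2
p=bot.camera("top");cv2.imwrite("pics/t5.png",cv2.resize(p["image"][110:330,250:500,::-1],(680,598),interpolation=2))
s=bot.camera("side");cv2.imwrite("pics/s5.png",cv2.resize(s["image"][140:340,270:450,::-1],(540,600),interpolation=2))
for q,t in[(-.1,0),(-.1,.1)]:
    y=-.127;ex=np.array([np.cos(y),np.sin(y),0]);ey=np.array([-ex[1],ex[0],0])
    X=np.array([.5225,-.063,.025])+.215*(np.cos(t)*np.sin(q)*ex-np.sin(t)*ey+np.cos(t)*np.cos(q)*np.array([0,0,1]))
    print(q,t,(proj(s,X)-[270,140])*3,(proj(p,X)-[250,110])*2.72)
E
```

```text
time: 12.3
position: [0.4997, -0.0578, 0.2161]
ee_rot: [3.141, 0.0, 3.014]
contact_force: [-0.4, -0.0, 0.5]
finger_gap: 0.987
grip_force: 0.0
time: 12.72
position: [0.4993, -0.0578, 0.267]
ee_rot: [3.141, -0.001, 3.014]
contact_force: [0.7, -0.3, 0.4]
finger_gap: 1.004
grip_force: 0.0
time: 13.13
position: [0.4702, -0.0543, 0.3247]
ee_rot: [-3.141, 0.002, 3.014]
contact_force: [0.3, -0.2, -1.0]
finger_gap: 0.999
grip_force: 0.0
time: 13.55
position: [0.4099, -0.0464, 0.3248]
ee_rot: [-3.141, 0.002, 3.014]
contact_force: [-0.2, 0.1, 0.2]
finger_gap: 1.0
grip_force: 0.0
-0.1 0 [302.31664417 165.49293419] [351.61359916 352.51785847]
-0.1 0.1 [325.37911242 153.88529117] [380.49870213 355.31646588]
```

View pics/s5.png

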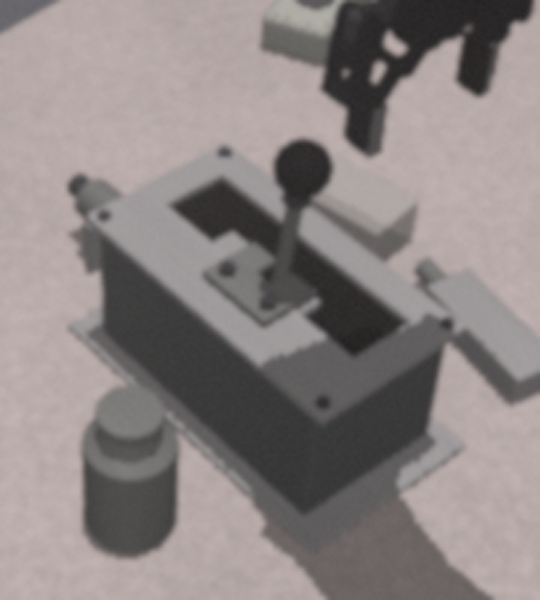

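The ball is at (303,169), against (302,165) predicted for fully home (t = 0). The lever sits in the notch, the bystanders haven't moved, and the hand is clear.

```bash
python3 -c "from station import bot; print(bot.hand_in())"
```

```text
the job is handed in; nothing more can be done
None
```

The lever was held throughout its move from the full-load slot to the middle (half-load) notch; the final side view shows it fully home, the hand clear and the bystanders undisturbed, and I handed the job in at about 14 s on the robot's clock.

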